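# Refill the oven's cleaning-tablet canister

## Robot

A 6-joint arm with a two-finger parallel gripper is mounted at the origin on the work surface. World frame = base frame: x ahead of the robot, y to its left, z up, the work surface at z = 0. Lengths are in mm, angles in rad, forces in N, time in s.
With the tool pointing down it reaches from about 275 to 850 mm from the base axis. Payload 19 kg.
Tool frame: the origin (TCP) lies at the very end of the fingers, on their centre line; the grasp point (between the pads) lies 19 mm behind it; z points along the fingers, y is the direction in which the jaws open and shut (so a half turn about z gives the same grasp; the last joint's range is limited). The gripper opens to 85 mm and grips with 20 to 120 N. Pads are 22 mm wide; open, the fingers measure 114 mm over their backs; the gripper's body (76 mm by 85 mm) begins 54 mm behind the grasp point. The pads swing forward as they close: fully open they stand 13 mm farther back than shut.
Start: joints at [-1.242, 0.15, 1.437, -0, 1.554, -0.134], TCP at [256.682, -514.494, 231.267] pointing down, gripper open.
Joint ranges: [-2.8, 2.8], [-0.68, 2.1], [0.12, 2.68], [-1.39, 4.53], [0.16, 2.79], [-2.81, 2.81]. Speed limits (rad/s): [1.89, 1.89, 2.22, 3.01, 3.01, 3.01].

## Interface

Orientations are given as a rotation vector (axis times angle).
In Python, from cell import r, cams gives the robot as it stands. The module is installed in compiled form; this text tells all that it offers.
- The arm moves only by the tool send_rows, never from a script. Its argument "targets" is a list of rows, each a list of 5 numbers: the shift along the world's x, y, z in cm, then the turn about the world's z in rad, then the opening, from -1 (shut) to 1 (fully open). A call has 1 to 8 rows; each row is the pose to reach, as a shift and turn from the pose commanded when the call began; what a row does not reach only later rows make up. A row lasts 1/10 s, in which the tool goes at most 50 mm and 8.59 degrees, less where a joint would pass 70% of its speed; a pose out of reach is approached as far as the arm can. A call with a gripper value outside its range is refused whole. The fingers move at their own pace and stop on an object; "grip_force" is the grip in N (left out, the last holds). Time passes only in rows, so rows that repeat a pose let the fingers close. It gives the time, the measured TCP pose, the force and the opening at its end, in the units of the state.
- r.state(): the state, without advancing time (a new reading comes with each control period).
- cams.read_camera(name): name is "scene" or "top" or "wrist"; returns a dict with "color" (400x640x3 uint8, red, green, blue), "depth" (400x640 float32, mm along the optical axis (not along the pixel's ray), 0 where there is no reading), "intrinsics" (3x3 intrinsics, pixels), "distortion" ([k1, k2, p1, p2, k3] as OpenCV has them; the pictures are not rectified), "rvec" (rotation vector, rad) and "tvec" (3), from world to camera coordinates, as OpenCV has them. Camera axes: x right, y down, z forward; pixel columns grow to the right and rows downward; lengths in mm; the calibration is good to about 2 mm. A picture is of the moment at which its call begins.
- r.close_job(): hands the job in, once; it reports no verdict.
Trained networks look in a picture, given as the dict that the camera call returned (one of the last four; its "shot" number tells which), for a name from the list of things; names that differ only in an ending like _2 or _b are one class to them, and where a whole thing is asked for, a point or a joint stands for the part that bears it (a point fixed in the world has none). Each returns a list of dicts, best first, with "p" (0 to 1); they miss things now and then, are a little off and sometimes report something else, mostly with a low value. They report only what shows in the picture. A call takes as long as a camera call.
- cams.spot_in(picture, thing): "point" ([x, y, z] in mm, in world coordinates, good to about 4 mm: the middle of the surface that is visible of it).
The state is a dict: "clock": time; "joint_pos": joint angles; "qd": joint speeds; "tau": joint torques, N m; "tool_pos": TCP position; "tcp_rot": TCP orientation; "wrist_force": force on the tool from outside, world axes, zero at the start; "torque": the same for the moment, N m; "opening": opening from 0.0 (shut) to 1.0 (fully open).
Only numpy, scipy, OpenCV 4.12 (cv2) and the standard library are available. Lean on these libraries where they do the work, as an engineer would, in place of code of your own. Each camera call takes 0.05 s, during which the arm holds its last target. There are 200 camera calls.

## Task

Refill the cleaning-tablet canister: lift its shutter over the little bump and slide it fully open, then drop every tablet from the tray through the narrow neck. When all of them are inside, slide the shutter back over the bump until it is fully closed and sits down in place. Leave the bowl, the bottle and the pepper mill where they are.

Things in the scene. Friction and masses are not known exactly. Their poses are not given: they have to be found in the camera images.
- canister: Clear canister, 124 mm across, fixed on a base plate reaching x -68 to +147, y +-68 mm. Grey cone shoulder (z 104 to 116) and narrow neck: 51 mm outside, 42 mm bore, rim at z 135. Hollow to z 10, with a ramp under the neck. Origin on the neck axis at the counter, z up, +x the way the shutter opens; on that side a 20 mm wide guide bar, top z 127, to x 140, ends in a post to the base.
- neck (a point): Centre of the neck's rim: 135 mm above the canister's origin, with the same axes.
- shutter (a joint): Travel along the canister's +x, m: 0 = closed over the neck (start), 0.070 = fully open at its stop; friction about 1 N. A foot under the shutter plate runs above the guide bar and meets an upright bump there (x 56 to 64, top z 135.5 mm): lift it at least 8 mm while travel is between 0.003 and 0.021, opening and closing. Elsewhere it slides set down.
- shutter_lift (a joint): Height by which the shutter is lifted, m: 0 = down (start), stop at 0.018. It falls back under its own weight (about 1.2 N) when let go.
- grip (a point): Top centre of the shutter's black upright grip block: 14 mm wide (y), 24 long (x), 32 tall, on the 84 x 54 x 3 mm steel plate; moves with the shutter, axes as the canister's. Straight above the neck when closed; top 172 mm above the counter when down. Best taken from above, fingers closing along y.
- tab1: White pressed cleaning tablet, a round puck 30 mm in diameter and 22 mm high, 25 g. Origin at the centre of its underside, z along its axis (up while it lies flat). Absent in some starts.
- tab2: White pressed cleaning tablet, a round puck 30 mm in diameter and 22 mm high, 25 g. Origin at the centre of its underside, z along its axis (up while it lies flat). Absent in some starts.
- tab3: White pressed cleaning tablet, a round puck 30 mm in diameter and 22 mm high, 25 g. Origin at the centre of its underside, z along its axis (up while it lies flat). Absent in some starts.
- tab4: White pressed cleaning tablet, a round puck 30 mm in diameter and 22 mm high, 25 g. Origin at the centre of its underside, z along its axis (up while it lies flat). Absent in some starts.
- tab5: White pressed cleaning tablet, a round puck 30 mm in diameter and 22 mm high, 25 g. Origin at the centre of its underside, z along its axis (up while it lies flat). Absent in some starts.
- tab6: White pressed cleaning tablet, a round puck 30 mm in diameter and 22 mm high, 25 g. Origin at the centre of its underside, z along its axis (up while it lies flat). Absent in some starts.
- tab7: White pressed cleaning tablet, a round puck 30 mm in diameter and 22 mm high, 25 g. Origin at the centre of its underside, z along its axis (up while it lies flat). Absent in some starts.
- tray: Shallow fixed steel tray 240 x 220 mm, floor 3 mm thick, rim 10 mm high; origin under its centre. The tablets lie flat on its floor at the start.
- mixing_bowl: Steel bowl, 156 mm across, 75 mm high, origin at the centre of its underside. Bystander.
- sauce_bottle: Glass sauce bottle, 52 mm across, 160 mm high, origin at the centre of its underside. Bystander.
- pepper_mill: Wooden pepper mill, 54 mm across, 137 mm high, origin at the centre of its underside. Bystander.

How it is judged (in metres and radians):
On the way, in this order (a step that is already met when the one before it is completed fails the run):
1. the shutter is slid fully open (at least 60 mm) (value of joint shutter above 0.06 m), for 0.2 s.
2. every tablet is inside the canister (horizontal distance between each of tab1, tab2, tab3, tab4, tab5, tab6, tab7 and canister below 0.064 m and z of each of tab1, tab2, tab3, tab4, tab5, tab6, tab7 in the frame of canister below 0.105 m), for 0.2 s.
3. the shutter is closed and down behind its bump (value of joint shutter below 0.006 m and value of joint shutter_lift below 0.004 m), for 0.2 s.
At the end, for the whole second after the job is handed in: Every tablet lies at rest inside the canister (its origin below the neck, within 64 mm of the canister's axis and less than 105 mm above its base), and the shutter is closed (travel under 6 mm) and down (lift under 4 mm) (all of step 2 and all of step 3 and linear speed of each of tab1, tab2, tab3, tab4, tab5, tab6, tab7 below 0.05 m/s); the robot touches nothing.
It fails at once if the mixing bowl is moved by more than 30 mm (distance of mixing_bowl from where it was at the start of the episode above 0.03 m).
It fails at once if the sauce bottle is moved by more than 30 mm (distance of sauce_bottle from where it was at the start of the episode above 0.03 m).
It fails at once if the pepper mill is moved by more than 30 mm (distance of pepper_mill from where it was at the start of the episode above 0.03 m).
Of tab1, tab2, tab3, tab4, tab5, tab6, tab7 only 5 to 7 are there at a start; the rules pass over those that are not, and their reading is None.
At some moment in a run one of tab1, tab2, tab3, tab4, tab5, tab6, tab7 may be knocked a few centimetres aside while the robot is not near it.
Once in a run the grip may slacken for a moment while it holds something.
It also fails if it takes over 210 s, if anything falls off the work surface, if the arm or the gripper's body presses on something with over 40 N, if the wrist force passes 120 N, or if a joint passes its speed limit or range.

## Working session

There is one attempt and no reset: what is moved stays moved. The work goes in short steps, Python scripts to look and compute and a tool call to move; the robot and the scene stay as the last step left them, time stands still between calls to the robot, and variables do not carry over. Pictures are saved under pics/ and viewed, about 12 in all and at most 16, crops included, and the job is handed in when it is done.

Besides the shell and the picture viewer there is one more tool, called after "Emit:" in YAML: its name, and indented under it one key for each argument. send_rows: Moves the arm, as the interface text tells. Its arguments: {"type":"object","properties":{"targets":{"type":"array","items":{"type":"array","items":{"type":"number"}}},"grip_force":{"type":"number"}},"required":["targets"]}

```bash
mkdir -p pics; cat > h.py <<'E'
import numpy as np, cv2
from cell import r, cams
def save(p,n): cv2.imwrite('pics/'+n, p['color'][:,:,::-1])
def cloud(p):
    K=np.array(p['intrinsics'],float); D=np.array(p['distortion'],float); d=p['depth']
    h,w=d.shape; u,v=np.meshgrid(np.arange(w),np.arange(h))
    n=cv2.undistortPoints(np.stack([u,v],-1).reshape(-1,1,2).astype(float),K,D).reshape(h,w,2)
    R=cv2.Rodrigues(np.array(p['rvec'],float))[0]
    X=np.dstack([n[...,0]*d,n[...,1]*d,d])-np.array(p['tvec'],float).reshape(3)
    X=X@R; X[d==0]=np.nan
    return X
E
python3 - <<'E'
from h import *
a=cams.read_camera('top'); save(a,'top1.png')
b=cams.read_camera('scene'); save(b,'scene1.png')
for t in ['canister','neck','grip','tab1','tray','mixing_bowl','sauce_bottle','pepper_mill']:
    for n,p in (('top',a),('scene',b)):
        print(t,n,[(np.round(x['point']).tolist(),round(x['p'],2)) for x in cams.spot_in(p,t)][:9])
s=r.state(); print(s['clock'],s['tool_pos'],s['tcp_rot'],s['opening'])
cv2.imwrite('pics/both.png',np.vstack([a['color'],b['color']])[:,:,::-1][::1,::1])
im=cv2.resize(np.vstack([a['color'],b['color']])[:,:,::-1],(480,600));cv2.imwrite('pics/both.png',im)
E
```

```text
canister top []
canister scene [([556.0, -212.0, 72.0], 0.56)]
neck top [([538.0, -181.0, 113.0], 0.59)]
neck scene [([556.0, -210.0, 77.0], 0.9)]
grip top [([513.0, -197.0, 145.0], 0.78), ([758.0, 29.0, 122.0], 0.4)]
grip scene [([523.0, -204.0, 142.0], 0.67)]
tab1 top [([502.0, 246.0, 25.0], 0.63), ([502.0, 111.0, 27.0], 0.53), ([579.0, 118.0, 29.0], 0.44)]
tab1 scene [([504.0, 240.0, 26.0], 0.62), ([462.0, 179.0, 26.0], 0.6), ([623.0, 176.0, 27.0], 0.59), ([573.0, 244.0, 20.0], 0.54), ([583.0, 109.0, 28.0], 0.51)]
tray top [([536.0, 181.0, 4.0], 0.76)]
tray scene [([546.0, 167.0, 2.0], 0.84)]
mixing_bowl top [([600.0, -508.0, 25.0], 0.69)]
mixing_bowl scene [([572.0, -487.0, 27.0], 0.81), ([517.0, -200.0, 139.0], 0.67)]
sauce_bottle top []
sauce_bottle scene [([573.0, 243.0, 22.0], 0.73), ([589.0, 435.0, 88.0], 0.63)]
pepper_mill top [([758.0, 31.0, 122.0], 0.63)]
pepper_mill scene [([774.0, 17.0, 81.0], 0.85)]
0.9 [ 256.67051357 -514.46606635  231.26575917] [-3.05771439e+00 -7.20385977e-01  1.62981556e-05] 1.0005127496631425
```

View pics/top1.png

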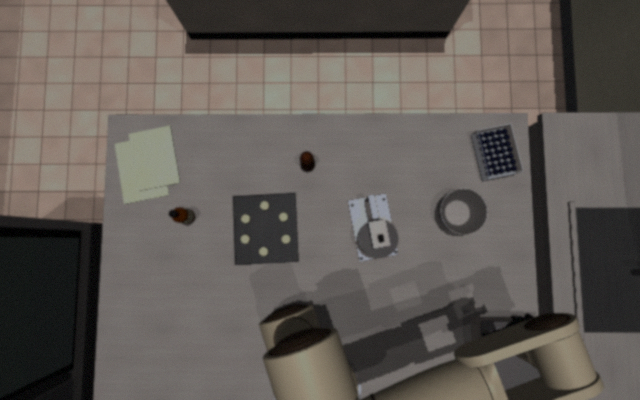

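View pics/scene1.png

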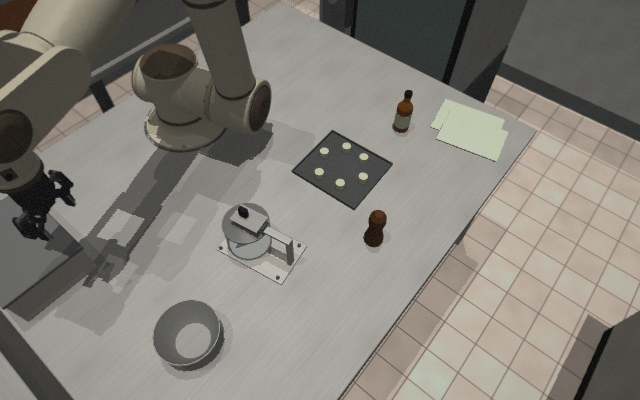

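```bash
cat >> h.py <<'E'
def tabs(p,X=None):
    "tablet tops by height band and colour in tray"
    X=cloud(p) if X is None else X
    m=(X[...,2]>19)&(X[...,2]<33)&(X[...,1]>20)&(X[...,1]<330)&(X[...,0]>380)&(X[...,0]<720)
    m=m.astype(np.uint8); n,l,st,_=cv2.connectedComponentsWithStats(m)
    o=[]
    for i in range(1,n):
        if st[i,4]<40: continue
        q=X[l==i]; (c,rad)=cv2.minEnclosingCircle(q[:,:2].astype(np.float32))
        o.append([*np.round(c,1),round(float(rad),1),round(float(np.median(q[:,2])),1),int(st[i,4])])
    return o
E
python3 - <<'E'
from h import *
a=cams.read_camera('top');X=cloud(a)
for t in tabs(a,X): print(t)
# grip block top, shutter plate
m=(X[...,2]>160)&(X[...,2]<180)&(abs(X[...,0]-540)<150)&(abs(X[...,1]+200)<120)
q=X[m][:,:2].astype(np.float32); print('grip',len(q),q.mean(0) if len(q) else 0,cv2.minAreaRect(q) if len(q) else 0, np.median(X[m][:,2]))
m=(X[...,2]>133)&(X[...,2]<148)&(abs(X[...,0]-540)<150)&(abs(X[...,1]+200)<120)
q=X[m][:,:2].astype(np.float32); print('plate',len(q),cv2.minAreaRect(q),np.median(X[m][:,2]))
m=(X[...,2]>119)&(X[...,2]<131)&(abs(X[...,0]-540)<150)&(abs(X[...,1]+200)<150)
q=X[m][:,:2].astype(np.float32); print('bar',len(q),cv2.minAreaRect(q))
E
```

```text
[np.float64(618.5), np.float64(182.8), 15.2, 24.6, 60]
[np.float64(579.7), np.float64(117.1), 14.9, 25.3, 59]
[np.float64(573.3), np.float64(247.1), 15.0, 24.1, 56]
[np.float64(503.8), np.float64(247.9), 14.6, 24.6, 55]
[np.float64(503.8), np.float64(108.8), 14.7, 23.9, 58]
[np.float64(462.2), np.float64(184.2), 14.5, 24.6, 58]
grip 40 [ 504.7819 -197.4011] ((505.00152587890625, -197.3293914794922), (21.4523983001709, 14.534141540527344), 0.3218643069267273) 170.8902714814542
plate 424 ((558.1402587890625, -188.15089416503906), (163.91261291503906, 53.27277374267578), 10.74515151977539) 140.14670950473106
bar 151 ((549.6057739257812, -185.10791015625), (183.6444549560547, 65.68152618408203), 23.048011779785156)
```

Emit:
send_rows:
  targets:
    - [0,0,9,0,1]
    - [0,0,9,0,1]
    - [24.8,31.7,9,-0.276,1]
    - [24.8,31.7,9,-0.276,1]
    - [24.8,31.7,9,-0.276,1]
    - [24.8,31.7,9,-0.276,1]
    - [24.8,31.7,9,-0.276,1]
    - [24.8,31.7,9,-0.276,1]

```text
clock: 1.75
tool_pos: [439.2, -280.6, 321.5]
tcp_rot: [3.128, 0.293, 0.001]
wrist_force: [0.4, 0.1, -0.3]
opening: 1.005
```

Emit:
send_rows:
  targets:
    - [5,6.5,0,0,1]
    - [8,9,0,0,1]
    - [8,9,0,0,1]
    - [8,9,0,0,1]

```text
clock: 2.15
tool_pos: [519.9, -190.2, 321.0]
tcp_rot: [-3.127, -0.298, 0.0]
wrist_force: [-0.2, -0.5, -1.0]
opening: 0.998
```

```bash
python3 - <<'E'
from h import *
a=cams.read_camera('wrist');save(a,'w1.png');X=cloud(a)
def rect(lo,hi,c=(540,-190),w=110):
    m=(X[...,2]>lo)&(X[...,2]<hi)&(abs(X[...,0]-c[0])<w)&(abs(X[...,1]-c[1])<w)
    q=X[m][:,:2].astype(np.float32); print(lo,hi,len(q),cv2.minAreaRect(q) if len(q)>3 else 0, np.median(X[m][:,2]) if len(q) else 0)
rect(165,180);rect(136,148);rect(124,131)
for lo,hi in ((165,180),(136,148)):
    m=(X[...,2]>lo)&(X[...,2]<hi); mm=cv2.morphologyEx(m.astype(np.uint8),cv2.MORPH_OPEN,np.ones((5,5)))
    n,l,st,ct=cv2.connectedComponentsWithStats(mm)
    for i in range(1,n):
        if st[i,4]>300: print(lo,st[i],cv2.minAreaRect(X[l==i][:,:2].astype(np.float32)))
print(r.state()['tool_pos'])
E
```

```text
165 180 305 ((505.9984130859375, -198.6757354736328), (23.521039962768555, 13.434035301208496), 10.958791732788086) 171.81685019310214
136 148 3295 ((523.1596069335938, -195.85549926757812), (92.82023620605469, 54.097110748291016), 10.586446762084961) 140.24180190584607
124 131 1423 ((600.9889526367188, -181.7526092529297), (84.92182159423828, 19.930728912353516), 9.86966323852539) 127.43596643517802
165 [  0 355  59  40 814] ((184.45135498046875, 164.4517822265625), (90.99363708496094, 8.393376350402832), 60.4906120300293)
136 [ 307  146   51   75 3164] ((519.4495849609375, -196.5115203857422), (84.30805206298828, 54.15237045288086), 10.289097785949707)
136 [  7 336  63  40 526] ((189.32510375976562, 172.80264282226562), (103.80133819580078, 8.66128921508789), 63.52647018432617)
[ 518.92344413 -191.43802653  321.00759672]
```

View pics/w1.png

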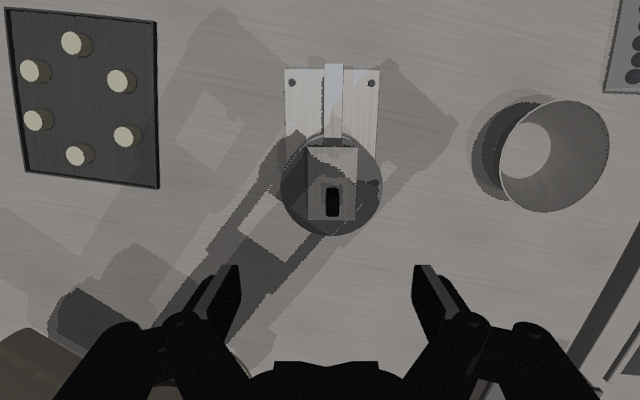

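Emit:
send_rows:
  targets:
    - [-1.3,-0.7,0,-0.01,0]
    - [-1.3,-0.7,-5,-0.01,0]
    - [-1.3,-0.7,-10,-0.01,0]
    - [-1.3,-0.7,-14,-0.01,0]
    - [-1.3,-0.7,-17.4,-0.01,0]
    - [-1.3,-0.7,-17.4,-0.01,0]

```text
clock: 2.8
tool_pos: [502.4, -199.8, 143.5]
tcp_rot: [-3.126, -0.274, 0.009]
wrist_force: [0.6, 0.1, 1.4]
opening: 0.504
```

Emit:
send_rows:
  targets:
    - [0,0,0,0,-1]
    - [0,0,0,0,-1]
    - [0,0,0,0,-1]
    - [0,0,0,0,-1]
    - [0,0,0,0,-1]
    - [0,0,0,0,-1]
  grip_force: 50

```text
clock: 3.4
tool_pos: [506.0, -199.6, 149.9]
tcp_rot: [3.128, 0.278, 0.005]
wrist_force: [-1.9, 4.6, 7.0]
opening: 0.152
```

Emit:
send_rows:
  targets:
    - [0,0,0.6,0,-1]
    - [0,0,1.2,0,-1]
    - [0,0,1.2,0,-1]
    - [1.5,0.27,1.2,0,-1]
    - [3.0,0.54,1.2,0,-1]
    - [4.4,0.8,1.2,0,-1]
    - [5.6,1.02,0.6,0,-1]
    - [6.8,1.24,0.1,0,-1]

```text
clock: 4.2
tool_pos: [574.8, -187.2, 149.1]
tcp_rot: [3.128, 0.277, 0.003]
wrist_force: [-3.6, 6.5, 71.7]
opening: 0.155
```

Emit:
send_rows:
  targets:
    - [0.1,0,0,0,-1]
    - [0.1,0,0,0,-1]
    - [0.1,0,0,0,-1]

```text
clock: 4.5
tool_pos: [575.0, -187.1, 149.6]
tcp_rot: [3.128, 0.277, 0.002]
wrist_force: [-7.4, 3.8, 18.7]
opening: 0.151
```

Emit:
send_rows:
  targets:
    - [0,0,0,0,0]
    - [0,0,0,0,0]
    - [0,0,0,0,0]
    - [0,0,5,0,0]
    - [0,0,10,0,0]
    - [-3,0,15,0,0]
    - [-5.5,-0.4,15,0,0]
    - [-5.5,-0.4,15,0,0]

```text
clock: 5.3
tool_pos: [517.8, -191.5, 300.8]
tcp_rot: [3.127, 0.276, 0.004]
wrist_force: [-0.1, -0.6, -1.3]
opening: 0.502
```

```bash
python3 - <<'E'
from h import *
a=cams.read_camera('wrist');save(a,'w2.png');X=cloud(a)
for lo,hi in ((165,180),(136,148),(131.5,138)):
    m=(X[...,2]>lo)&(X[...,2]<hi)&(abs(X[...,0]-540)<110)&(abs(X[...,1]+190)<110); mm=m.astype(np.uint8)
    n,l,st,ct=cv2.connectedComponentsWithStats(mm)
    for i in range(1,n):
        if st[i,4]>60: q=X[l==i][:,:2].astype(np.float32);print(lo,st[i],cv2.minAreaRect(q),cv2.minEnclosingCircle(q))
for t in tabs(a,X): print(t)
s=r.state();print(s['tool_pos'],s['opening'])
E
```

```text
165 [324 122  16  28 421] ((574.642578125, -186.78623962402344), (23.676633834838867, 13.370613098144531), 10.048856735229492) ((574.5612182617188, -186.35800170898438), 12.517305374145508)
136 [ 302   72   58   90 4581] ((588.04931640625, -183.97283935546875), (84.26937103271484, 54.339805603027344), 10.314046859741211) ((588.3248291015625, -183.8074951171875), 49.35467529296875)
131.5 [307 176  48  46 636] ((505.6940612792969, -199.06240844726562), (50.562774658203125, 50.6295166015625), 54.11946105957031) ((505.38140869140625, -199.3148651123047), 25.813003540039062)
[np.float64(618.9), np.float64(180.9), 15.5, 25.0, 481]
[np.float64(573.7), np.float64(245.2), 15.7, 25.0, 419]
[np.float64(579.8), np.float64(115.5), 15.4, 25.1, 434]
[np.float64(504.8), np.float64(246.2), 15.9, 25.0, 379]
[np.float64(503.8), np.float64(107.2), 15.8, 25.0, 391]
[np.float64(462.3), np.float64(182.6), 15.7, 24.8, 359]
[ 518.75216558 -191.33754172  299.37166206] 0.5009675433920575
```

View pics/w2.png

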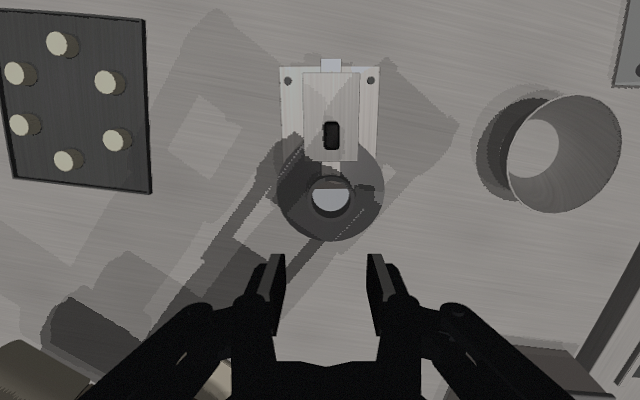

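Emit:
send_rows:
  targets:
    - [-0.3,5,-2,0,0.1]
    - [-0.6,10,-4,0,0.1]
    - [-0.8,15,-6,0,0.1]
    - [-1,20,-8,0,0.1]
    - [-1.2,25,-12,0,0.1]
    - [-1.4,29.9,-15,0,0.1]
    - [-1.4,29.9,-19,0,0.1]
    - [-1.4,29.9,-19,0,0.1]

```text
clock: 6.15
tool_pos: [503.3, 110.5, 103.4]
tcp_rot: [-3.128, -0.281, 0.009]
wrist_force: [0.4, -0.7, -0.3]
opening: 0.546
```

```bash
python3 - <<'E'
from h import *
a=cams.read_camera('wrist');X=cloud(a);s=r.state();save(a,'w3.png')
for t in tabs(a,X): print(t)
print(s['tool_pos'],s['tcp_rot'],s['opening'])
E
```

```text
[np.float64(619.1), np.float64(182.2), 15.2, 25.4, 1761]
[np.float64(573.9), np.float64(246.7), 15.3, 25.3, 1561]
[np.float64(579.9), np.float64(116.6), 14.7, 25.4, 1404]
[np.float64(504.5), np.float64(246.6), 15.2, 25.1, 1203]
[np.float64(504.2), np.float64(107.9), 15.0, 25.2, 1103]
[np.float64(462.0), np.float64(183.2), 15.4, 25.2, 1031]
[503.01901846 110.43602913 102.56739441] [-3.12817287 -0.28072318  0.01142416] 0.5520391441895479
```

Emit:
send_rows:
  targets:
    - [0.1,-0.25,0,0,0.1]
    - [0.1,-0.25,-3,0,0.1]
    - [0.1,-0.25,-6,0,0.1]
    - [0.1,-0.25,-8,0,0.1]
    - [0.1,-0.25,-8.5,0,0.1]
    - [0.1,-0.25,-8.5,0,0.1]
    - [0.1,-0.25,-8.5,0,0.1]

```text
clock: 6.9
tool_pos: [507.4, 105.2, 24.8]
tcp_rot: [-3.129, -0.277, -0.003]
wrist_force: [0.1, -0.9, 0.7]
opening: 0.546
```

Emit:
send_rows:
  targets:
    - [-0.3,0.25,-1,0,0.1]
    - [-0.3,0.25,-1.8,0,0.1]
    - [-0.3,0.25,-1.8,0,0.1]
    - [-0.3,0.25,-1.8,0,-1]
    - [-0.3,0.25,-1.8,0,-1]
    - [-0.3,0.25,-1.8,0,-1]
    - [-0.3,0.25,-1.8,0,-1]
    - [-0.3,0.25,-1.8,0,-1]
  grip_force: 40

```text
clock: 7.7
tool_pos: [503.5, 108.0, 5.5]
tcp_rot: [-3.129, -0.277, -0.001]
wrist_force: [-1.0, 0.9, 2.3]
opening: 0.335
```

Emit:
send_rows:
  targets:
    - [0,0,5,0,-1]
    - [0,0,10,0,-1]
    - [0,-4,14,0,-1]
    - [0.1,-9,16,0,-1]
    - [0.1,-14,16,0,-1]
    - [0.2,-19,16,0,-1]
    - [0.2,-24,16,0,-1]
    - [0.2,-28,16,0,-1]

```text
clock: 8.5
tool_pos: [504.9, -174.1, 165.5]
tcp_rot: [3.129, 0.277, 0.001]
wrist_force: [0.3, 0.7, -0.4]
opening: 0.335
```

Emit:
send_rows:
  targets:
    - [0,-2,0,0,-1]
    - [0,-2.7,0,0,-1]
    - [0,-2.7,0,0,-1]
    - [0,-2.7,0,0,-1]
    - [0,-2.7,0,0,-1]
    - [0,-2.7,0,0,-1]

```text
clock: 9.1
tool_pos: [505.5, -198.0, 165.4]
tcp_rot: [-3.129, -0.279, -0.0]
wrist_force: [0.7, 0.1, 0.2]
opening: 0.336
```

Good. Lower by 29 mm, release, then retract.

Emit:
send_rows:
  targets:
    - [0,-0.1,-1.5,0,-1]
    - [0,-0.1,-2.9,0,-1]
    - [0,-0.1,-2.9,0,-1]
    - [0,-0.1,-2.9,0,-1]
    - [0,-0.1,-2.9,0,0.1]
    - [0,-0.1,-2.9,0,0.1]
    - [0,-0.1,-2.9,0,0.1]
    - [0,-0.1,2,0,0.1]

```text
clock: 9.9
tool_pos: [503.3, -199.0, 180.8]
tcp_rot: [-3.124, -0.277, 0.012]
wrist_force: [1.5, -0.5, 0.6]
opening: 0.553
```

Emit:
send_rows:
  targets:
    - [0,0,5,0,0.1]
    - [0,0,9.5,0,0.1]
    - [1.5,1,11,0,0.1]
    - [1.5,1,11,0,0.1]

```text
clock: 10.3
tool_pos: [521.7, -189.7, 298.1]
tcp_rot: [3.127, 0.278, 0.006]
wrist_force: [-0.3, -0.4, -0.7]
opening: 0.548
```

```bash
python3 - <<'E'
from h import *
a=cams.read_camera('wrist');X=cloud(a);s=r.state();save(a,'w4.png')
for t in tabs(a,X): print(t)
m=(abs(X[...,0]-505)<19)&(abs(X[...,1]+199)<19); print('bore z',np.nanpercentile(X[m][:,2],[5,50,95]))
print(s['tool_pos'],s['opening'])
E
```

```text
[np.float64(618.8), np.float64(180.7), 15.6, 25.1, 474]
[np.float64(573.9), np.float64(246.3), 15.7, 25.0, 423]
[np.float64(579.7), np.float64(116.0), 16.0, 25.2, 447]
[np.float64(504.9), np.float64(246.6), 15.8, 25.0, 376]
[np.float64(462.8), np.float64(182.4), 15.7, 24.9, 361]
bore z [ 20.21417915 135.2802929  338.37858613]
[ 520.80117865 -189.85865643  295.85703757] 0.5483748122687716
```

View pics/w4.png

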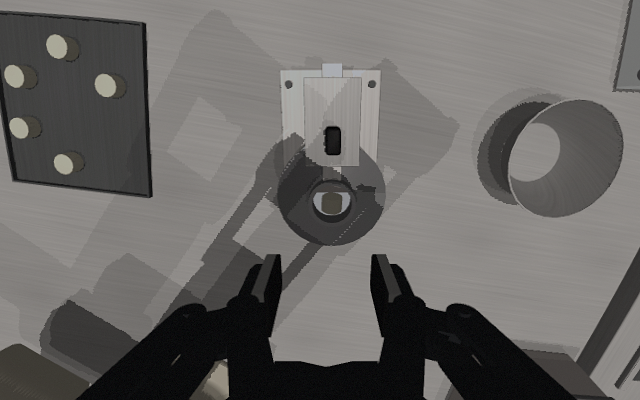

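Emit:
send_rows:
  targets:
    - [1,4.5,-2,0,0.1]
    - [2,9,-4,0,0.1]
    - [3,13.5,-6,0,0.1]
    - [4,18,-8,0,0.1]
    - [5,22.5,-11,0,0.1]
    - [5.6,27,-14,0,0.1]
    - [5.95,30.5,-17,0,0.1]
    - [5.95,30.5,-21,0,0.1]

```text
clock: 11.15
tool_pos: [579.5, 118.3, 84.0]
tcp_rot: [-3.128, -0.282, -0.001]
wrist_force: [0.7, -0.3, -0.7]
opening: 0.549
```

Emit:
send_rows:
  targets:
    - [0,0,-3,0,0.1]
    - [0,0,-5.5,0,0.1]
    - [0,0,-5.5,0,0.1]
    - [0,0,-5.5,0,0.1]
    - [0,0,-5.5,0,0.1]

```text
clock: 11.65
tool_pos: [580.4, 114.7, 31.7]
tcp_rot: [-3.129, -0.277, -0.003]
wrist_force: [-0.1, 0.4, 0.8]
opening: 0.551
```

Emit:
send_rows:
  targets:
    - [0,0.15,-1.5,0,0.1]
    - [0,0.15,-2.6,0,0.1]
    - [0,0.15,-2.6,0,0.1]
    - [0,0.15,-2.6,0,-1]
    - [0,0.15,-2.6,0,-1]
    - [0,0.15,-2.6,0,-1]
    - [0,0.15,-2.6,0,-1]
    - [0,0.15,-2.6,0,-1]

```text
clock: 12.45
tool_pos: [579.9, 116.5, 4.5]
tcp_rot: [-3.129, -0.277, -0.0]
wrist_force: [0.4, -1.1, -0.4]
opening: 0.337
```

Emit:
send_rows:
  targets:
    - [0,0,5,0,-1]
    - [0,0,10,0,-1]
    - [-1.5,-3.5,14,0,-1]
    - [-3.2,-8,16,0,-1]
    - [-4.8,-12.5,16,0,-1]
    - [-6.4,-17,16,0,-1]
    - [-7.4,-21.5,16,0,-1]
    - [-7.45,-26,16,0,-1]

```text
clock: 13.25
tool_pos: [504.1, -145.3, 164.9]
tcp_rot: [3.129, 0.277, 0.001]
wrist_force: [1.4, 0.4, -0.4]
opening: 0.338
```

Emit:
send_rows:
  targets:
    - [0,-4,0,0,-1]
    - [0,-5.55,0,0,-1]
    - [0,-5.55,0,0,-1]
    - [0,-5.55,0,0,-1]
    - [0,-5.55,0,0,-1]
    - [0,-5.55,0,0,-1]

```text
clock: 13.85
tool_pos: [505.6, -197.8, 164.4]
tcp_rot: [-3.129, -0.28, -0.0]
wrist_force: [-0.6, -1.1, 0.6]
opening: 0.333
```

Emit:
send_rows:
  targets:
    - [0,-0.1,-1.5,0,-1]
    - [0,-0.1,-2.9,0,-1]
    - [0,-0.1,-2.9,0,-1]
    - [0,-0.1,-2.9,0,-1]
    - [0,-0.1,-2.9,0,0.1]
    - [0,-0.1,-2.9,0,0.1]
    - [0,-0.1,-2.9,0,0.1]
    - [0,-0.1,2,0,0.1]

```text
clock: 14.65
tool_pos: [503.3, -199.0, 179.7]
tcp_rot: [-3.124, -0.277, 0.012]
wrist_force: [0.7, -0.3, 0.7]
opening: 0.55
```

Emit:
send_rows:
  targets:
    - [0,4.5,0,0,0.1]
    - [0,9,0,0,0.1]
    - [1,13.5,0,0,0.1]
    - [2,18,0,0,0.1]
    - [3,22.5,0,0,0.1]
    - [4,27,-2,0,0.1]
    - [5,31.5,-4,0,0.1]
    - [6,36,-6,0,0.1]

```text
clock: 15.45
tool_pos: [565.4, 161.3, 124.3]
tcp_rot: [-3.129, -0.277, -0.002]
wrist_force: [1.0, -0.8, -0.5]
opening: 0.543
```

Emit:
send_rows:
  targets:
    - [0.5,4.5,-1,0,0.1]
    - [0.8,8.5,-1,0,0.1]
    - [0.8,8.5,-2,0,0.1]
    - [0.8,8.5,-2,0,0.1]
    - [0.8,8.5,-2,0,0.1]

```text
clock: 15.95
tool_pos: [573.1, 243.5, 104.6]
tcp_rot: [3.129, 0.277, -0.001]
wrist_force: [0.1, -0.4, 0.8]
opening: 0.551
```

```bash
python3 - <<'E'
from h import *
a=cams.read_camera('wrist');X=cloud(a);s=r.state();save(a,'w5.png')
for t in tabs(a,X): print(t)
print(s['tool_pos'],s['opening'])
E
```

```text
[np.float64(619.4), np.float64(182.1), 15.2, 25.3, 1232]
[np.float64(574.2), np.float64(246.9), 14.9, 25.2, 1086]
[np.float64(504.2), np.float64(247.4), 15.4, 25.1, 898]
[np.float64(463.0), np.float64(183.6), 15.1, 24.9, 694]
[573.38026704 243.28595417 105.00840311] 0.5496595115911457
```

Emit:
send_rows:
  targets:
    - [0.1,0.35,-4,0,0.1]
    - [0.1,0.35,-8,0,0.1]
    - [0.1,0.35,-9.5,0,0.1]
    - [0.1,0.35,-10,0,0.1]
    - [0.1,0.35,-10,0,0.1]
    - [0.1,0.35,-10,0,0.1]

```text
clock: 16.6
tool_pos: [575.2, 247.9, 6.5]
tcp_rot: [-3.129, -0.277, -0.004]
wrist_force: [0.3, 0.6, 0.4]
opening: 0.551
```

Emit:
send_rows:
  targets:
    - [0,0,0,0,-1]
    - [0,0,0,0,-1]
    - [0,0,0,0,-1]
    - [0,0,0,0,-1]
    - [0,0,0,0,-1]

```text
clock: 17.1
tool_pos: [575.0, 248.0, 6.3]
tcp_rot: [-3.129, -0.277, -0.004]
wrist_force: [-1.1, -1.1, 8.8]
opening: 0.336
```

Emit:
send_rows:
  targets:
    - [0,0,5,0,-1]
    - [0,0,10,0,-1]
    - [-1,-4,14,0,-1]
    - [-2,-8.5,16,0,-1]
    - [-3,-13,16,0,-1]
    - [-4,-17.5,16,0,-1]
    - [-5,-22,16,0,-1]
    - [-6,-26.5,16,0,-1]

```text
clock: 17.9
tool_pos: [513.6, -18.8, 165.7]
tcp_rot: [3.129, 0.278, 0.003]
wrist_force: [1.1, -0.1, -0.2]
opening: 0.334
```

Emit:
send_rows:
  targets:
    - [-0.95,-4.5,0,0,-1]
    - [-0.95,-9,0,0,-1]
    - [-0.95,-13.5,0,0,-1]
    - [-0.95,-18.2,0,0,-1]
    - [-0.95,-18.2,0,0,-1]
    - [-0.95,-18.2,0,0,-1]
    - [-0.95,-18.2,0,0,-1]
    - [-0.95,-18.2,0,0,-1]

```text
clock: 18.7
tool_pos: [504.9, -198.1, 164.9]
tcp_rot: [3.129, 0.28, 0.001]
wrist_force: [-0.6, -0.2, -0.9]
opening: 0.335
```

Emit:
send_rows:
  targets:
    - [0,-0.1,-1.5,0,-1]
    - [0,-0.1,-2.9,0,-1]
    - [0,-0.1,-2.9,0,-1]
    - [0,-0.1,-2.9,0,-1]
    - [0,-0.1,-2.9,0,0.1]
    - [0,-0.1,-2.9,0,0.1]
    - [0,-0.1,-2.9,0,0.1]
    - [0,-0.1,2,0,0.1]

```text
clock: 19.5
tool_pos: [502.7, -199.1, 180.1]
tcp_rot: [-3.124, -0.277, 0.012]
wrist_force: [1.0, -0.9, 0.5]
opening: 0.551
```

Emit:
send_rows:
  targets:
    - [0,4.5,0,0,0.1]
    - [0,9,0,0,0.1]
    - [0,13.5,0,0,0.1]
    - [0,18,0,0,0.1]
    - [0,22.5,0,0,0.1]
    - [0,27,-2,0,0.1]
    - [0,31.5,-4,0,0.1]
    - [0,36,-6,0,0.1]

```text
clock: 20.3
tool_pos: [504.5, 161.7, 124.4]
tcp_rot: [-3.129, -0.277, -0.002]
wrist_force: [0.6, -0.8, -0.3]
opening: 0.55
```

Emit:
send_rows:
  targets:
    - [0,4.5,-1,0,0.1]
    - [0,8.6,-1,0,0.1]
    - [0,8.6,-2,0,0.1]
    - [0,8.6,-2,0,0.1]
    - [0,8.6,-2,0,0.1]
    - [0,8.6,-2,0,0.1]

```text
clock: 20.9
tool_pos: [505.1, 244.8, 105.1]
tcp_rot: [-3.129, -0.275, -0.001]
wrist_force: [-0.8, 0.6, -0.6]
opening: 0.552
```

```bash
python3 - <<'E'
from h import *
a=cams.read_camera('wrist');X=cloud(a);s=r.state();save(a,'w6.png')
for t in tabs(a,X): print(t)
print(s['tool_pos'],s['opening'])
E
```

```text
[np.float64(619.5), np.float64(182.2), 15.2, 25.5, 1564]
[np.float64(504.4), np.float64(247.4), 15.0, 25.2, 1081]
[np.float64(470.0), np.float64(178.3), 11.0, 24.6, 129]
[505.08868638 244.85910584 105.12579651] 0.5487536982474515
```

Emit:
send_rows:
  targets:
    - [-0.1,0.25,-4,0,0.1]
    - [-0.1,0.25,-8,0,0.1]
    - [-0.1,0.25,-9.5,0,0.1]
    - [-0.1,0.25,-10,0,0.1]
    - [-0.1,0.25,-10,0,0.1]
    - [-0.1,0.25,-10,0,0.1]

```text
clock: 21.55
tool_pos: [504.7, 248.5, 6.3]
tcp_rot: [-3.129, -0.277, -0.004]
wrist_force: [-0.4, -0.1, -0.0]
opening: 0.553
```

Emit:
send_rows:
  targets:
    - [0,0,0,0,-1]
    - [0,0,0,0,-1]
    - [0,0,0,0,-1]
    - [0,0,0,0,-1]
    - [0,0,0,0,-1]

```text
clock: 22.05
tool_pos: [504.4, 248.6, 6.1]
tcp_rot: [-3.129, -0.278, -0.003]
wrist_force: [-1.7, -1.2, 9.2]
opening: 0.333
```

Emit:
send_rows:
  targets:
    - [0,0,5,0,-1]
    - [0,0,10,0,-1]
    - [0,-4,14,0,-1]
    - [0,-8.5,16,0,-1]
    - [0,-13,16,0,-1]
    - [0,-17.5,16,0,-1]
    - [0,-22,16,0,-1]
    - [0.1,-26.5,16,0,-1]

```text
clock: 22.85
tool_pos: [504.4, -18.4, 165.7]
tcp_rot: [3.129, 0.278, 0.003]
wrist_force: [1.1, 1.3, 0.3]
opening: 0.333
```

Emit:
send_rows:
  targets:
    - [0,-4.5,0,0,-1]
    - [0,-9,0,0,-1]
    - [0,-13.5,0,0,-1]
    - [0,-18.2,0,0,-1]
    - [0,-18.2,0,0,-1]
    - [0,-18.2,0,0,-1]
    - [0,-18.2,0,0,-1]
    - [0,-18.2,0,0,-1]

```text
clock: 23.65
tool_pos: [504.9, -197.6, 165.0]
tcp_rot: [3.129, 0.28, 0.001]
wrist_force: [0.0, 0.2, 0.1]
opening: 0.334
```

Emit:
send_rows:
  targets:
    - [0,-0.15,-1.5,0,-1]
    - [0,-0.15,-2.9,0,-1]
    - [0,-0.15,-2.9,0,-1]
    - [0,-0.15,-2.9,0,-1]
    - [0,-0.15,-2.9,0,0.1]
    - [0,-0.15,-2.9,0,0.1]
    - [0,-0.15,-2.9,0,0.1]
    - [0,-0.15,2,0,0.1]

```text
clock: 24.45
tool_pos: [502.6, -199.1, 180.0]
tcp_rot: [-3.124, -0.277, 0.012]
wrist_force: [1.4, -0.7, 0.7]
opening: 0.551
```

Emit:
send_rows:
  targets:
    - [0,0,5,0,0.1]
    - [-1,2,9,0,0.1]
    - [-1,2,9,0,0.1]
    - [-1,2,9,0,0.1]

```text
clock: 24.85
tool_pos: [494.8, -180.1, 275.5]
tcp_rot: [3.128, 0.278, 0.003]
wrist_force: [0.3, -0.2, -0.3]
opening: 0.549
```

```bash
python3 - <<'E'
from h import *
a=cams.read_camera('wrist');X=cloud(a);s=r.state()
cv2.imwrite('pics/w7.png',cv2.resize(a['color'][130:290,230:440,::-1],None,fx=3,fy=3))
for t in tabs(a,X): print(t)
print(s['tool_pos'],s['opening'])
E
```

```text
[np.float64(618.9), np.float64(181.2), 15.6, 25.2, 549]
[np.float64(463.1), np.float64(182.8), 15.7, 24.9, 409]
[ 494.60947297 -180.1496789   274.15941466] 0.5503234811506028
```

View pics/w7.png

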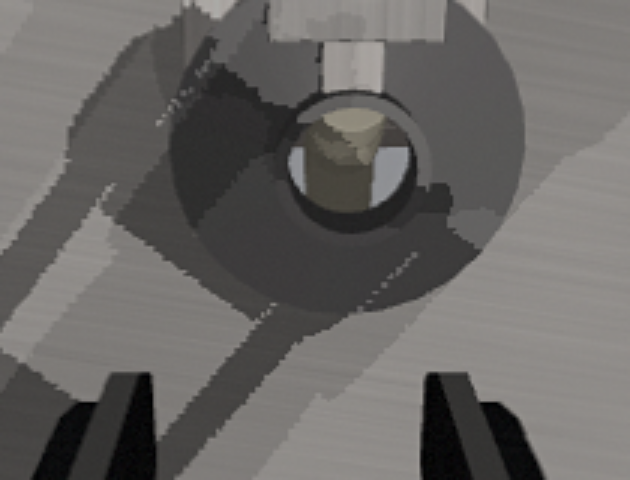

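```bash
python3 - <<'E'
from h import *
a=cams.read_camera('wrist');X=cloud(a)
for v in range(162,204,4): print(v,[None if np.isnan(X[v,u,2]) else X[v,u].round().astype(int).tolist() for u in (330,337,344,351,358,366)])
E
```

```text
162 [[523, -179, 118], [527, -185, 132], [528, -191, 135], [530, -198, 135], [530, -205, 132], [529, -215, 115]]
166 [[521, -179, 130], [524, -186, 136], [518, -196, 97], [519, -203, 97], [527, -205, 135], [525, -216, 117]]
170 [[519, -180, 135], [512, -189, 99], [514, -196, 102], [515, -204, 100], [514, -213, 89], [525, -213, 136]]
174 [[490, -187, 24], [507, -190, 92], [509, -197, 98], [511, -205, 98], [497, -223, 24], [521, -214, 135]]
178 [[483, -188, 14], [501, -192, 85], [504, -199, 92], [504, -207, 89], [489, -226, 12], [512, -219, 113]]
182 [[476, -189, 10], [494, -194, 74], [496, -201, 80], [497, -209, 77], [483, -227, 10], [508, -220, 114]]
186 [[471, -190, 10], [484, -196, 56], [489, -203, 71], [487, -213, 55], None, [505, -220, 118]]
190 [[465, -191, 11], [478, -197, 52], [479, -206, 51], [481, -215, 51], [472, -230, 10], [503, -220, 124]]
194 [[489, -185, 115], [472, -199, 48], [474, -207, 50], [473, -217, 42], [466, -231, 10], [500, -220, 129]]
198 [[489, -185, 129], [465, -200, 42], [467, -209, 45], [467, -219, 39], [492, -214, 119], [498, -219, 136]]
202 [[487, -186, 135], [485, -193, 125], [485, -201, 120], [486, -208, 119], [490, -214, 129], [494, -220, 136]]
```

Emit:
send_rows:
  targets:
    - [0,4.5,-2,0,0.1]
    - [-0.5,9,-4,0,0.1]
    - [-1,13.5,-6,0,0.1]
    - [-1.5,18,-8,0,0.1]
    - [-2,22.5,-10,0,0.1]
    - [-2.5,27,-12,0,0.1]
    - [-3,31.5,-14,0,0.1]
    - [-3.2,36.3,-16,0,0.1]

```text
clock: 25.75
tool_pos: [461.6, 182.3, 113.4]
tcp_rot: [3.129, 0.277, -0.003]
wrist_force: [1.3, -0.0, 0.6]
opening: 0.553
```

Emit:
send_rows:
  targets:
    - [0,0,-1,0,0.1]
    - [0,0,-1,0,0.1]
    - [0,0,-1,0,0.1]
    - [0,0,-1,0,0.1]

```text
clock: 26.15
tool_pos: [463.3, 179.9, 105.8]
tcp_rot: [-3.13, -0.275, -0.001]
wrist_force: [0.4, -0.4, 0.1]
opening: 0.548
```

```bash
python3 - <<'E'
from h import *
a=cams.read_camera('wrist');X=cloud(a);s=r.state();save(a,'w8.png')
for t in tabs(a,X): print(t)
print(s['tool_pos'],s['opening'])
E
```

```text
[np.float64(614.7), np.float64(181.3), 13.9, 25.3, 588]
[np.float64(462.5), np.float64(183.7), 14.9, 25.2, 1077]
[463.30503238 179.93183735 105.91488531] 0.5511486364914391
```

```bash
python3 - <<'E'
from h import *
a=cams.read_camera('scene')
c=cv2.resize(a['color'][190:290,200:320,::-1],None,fx=6,fy=6,interpolation=cv2.INTER_CUBIC)
c=cv2.convertScaleAbs(c,alpha=1.5)
cv2.imwrite('pics/s2.png',c)
E
```

```text
(no output)
```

View pics/s2.png

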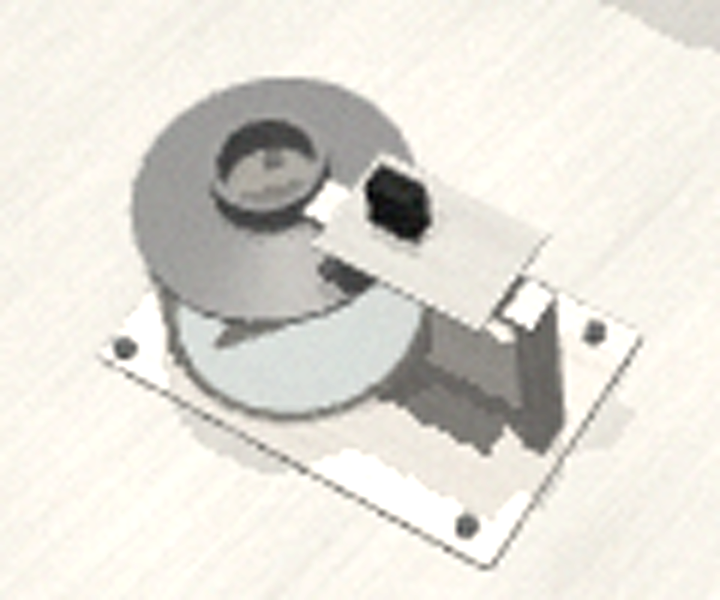

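```bash
python3 - <<'E'
from h import *
a=cams.read_camera('wrist');R=cv2.Rodrigues(np.array(a['rvec'],float))[0]
s=r.state();print('cam',-R.T@np.array(a['tvec']).ravel(),'axis',R[2],'xaxis',R[0],s['tool_pos'])
E
```

```text
cam [545.50073258 194.98623901 249.09341924] axis [-0.31467795 -0.05651778 -0.9475144 ] xaxis [ 1.75173080e-01 -9.84537501e-01  5.49618870e-04] [463.20386478 180.18766862 105.88955703]
```

Emit:
send_rows:
  targets:
    - [0,-3,4,0,-1]
    - [0,-7.5,8,0,-1]
    - [-1,-12,9,0,-1]
    - [-2,-16.5,9,0,-1]
    - [-3,-21,9,0,-1]
    - [-4,-25.5,8,0,-1]
    - [-4,-30,7,0,-1]
    - [-4,-34.5,6.5,0,-1]

```text
clock: 27.1
tool_pos: [421.8, -166.3, 170.4]
tcp_rot: [3.129, 0.275, 0.001]
wrist_force: [1.7, 0.1, -0.1]
opening: 0.001
```

Emit:
send_rows:
  targets:
    - [0,-4.9,0,0,-1]
    - [0,-4.9,0,0,-1]
    - [0,-4.9,0,0,-1]
    - [0,-4.9,0,0,-1]

```text
clock: 27.5
tool_pos: [422.7, -212.6, 170.6]
tcp_rot: [-3.129, -0.277, -0.0]
wrist_force: [0.9, 0.3, 0.5]
opening: 0.003
```

```bash
python3 - <<'E'
from h import *
a=cams.read_camera('wrist');X=cloud(a);s=r.state()
m=(abs(X[...,2]-135)<3)&(np.hypot(X[...,0]-505.5,X[...,1]+199)<27); v,u=np.nonzero(m); print(u.min(),u.max(),v.min(),v.max(),s['tool_pos'])
y0,x0=v.min()-10,u.min()-10; c=a['color'][max(y0,0):v.max()+10,x0:u.max()+10,::-1]
cv2.imwrite('pics/n1.png',cv2.convertScaleAbs(cv2.resize(c,None,fx=4,fy=4,interpolation=cv2.INTER_CUBIC),alpha=1.4))
print(x0,y0)
for vv in range(v.min(),v.max(),6): print(vv,[None if np.isnan(X[vv,uu,2]) else X[vv,uu].round().astype(int).tolist() for uu in range(u.min()+6,u.max(),9)])
E
```

```text
283 374 55 149 [ 422.79654092 -212.27788545  170.59384609]
273 45
55 [[529, -171, 114], [530, -176, 116], [530, -182, 116], [530, -188, 129], [530, -193, 135], [530, -198, 137], [533, -203, 127], [535, -208, 117], [536, -214, 114], [538, -219, 113]]
61 [[525, -171, 115], [526, -177, 115], [525, -184, 134], [526, -189, 135], [527, -193, 135], [527, -198, 136], [528, -203, 135], [532, -209, 116], [533, -214, 116], [534, -219, 115]]
67 [[522, -172, 116], [523, -177, 115], [522, -184, 136], [523, -189, 132], [526, -193, 117], [526, -199, 124], [526, -203, 135], [526, -208, 135], [530, -215, 116], [531, -220, 116]]
73 [[519, -173, 116], [518, -180, 135], [520, -184, 124], [523, -188, 93], [525, -194, 91], [526, -200, 93], [527, -206, 91], [524, -209, 131], [524, -214, 135], [527, -221, 116]]
79 [[515, -173, 117], [515, -180, 135], [520, -181, 68], [519, -188, 95], [521, -194, 94], [522, -200, 95], [523, -206, 94], [524, -212, 94], [521, -214, 137], [524, -222, 116]]
85 [[511, -176, 135], [513, -179, 121], [516, -181, 61], [516, -189, 97], [517, -195, 98], [518, -201, 98], [519, -207, 99],
[... 1153 characters left out ...]
-184, 136], [480, -183, 9], [485, -193, 56], [488, -200, 71], [489, -207, 70], [489, -215, 55], [494, -216, 118], [496, -220, 136], [496, -228, 116]]
133 [[483, -178, 115], [486, -185, 136], [487, -190, 130], [480, -194, 53], [482, -201, 54], [483, -209, 53], [484, -216, 53], [492, -215, 135], [493, -220, 136], [492, -228, 117]]
139 [[479, -178, 114], [480, -184, 116], [484, -190, 136], [485, -196, 135], [484, -201, 125], [486, -206, 127], [488, -211, 136], [488, -216, 136], [488, -224, 115], [489, -230, 115]]
145 [[475, -179, 114], [477, -184, 116], [478, -190, 116], [481, -196, 134], [482, -201, 135], [483, -206, 134], [484, -212, 135], [483, -219, 116], [484, -225, 116], [485, -231, 114]]
```

View pics/n1.png

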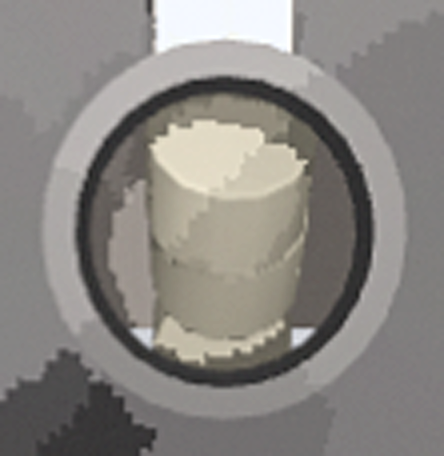

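Emit:
send_rows:
  targets:
    - [4.5,1,0,0,-1]
    - [8.15,1.9,0,0,-1]
    - [8.15,1.9,0,0,-1]
    - [8.15,1.9,0,0,-1]
    - [8.15,1.9,-2,0,-1]
    - [8.15,1.9,-2,0,-1]
    - [8.15,1.9,-2,0,-1]

```text
clock: 28.25
tool_pos: [503.7, -193.9, 150.9]
tcp_rot: [-3.129, -0.277, 0.0]
wrist_force: [-0.4, -0.2, 0.3]
opening: 0.0
```

Emit:
send_rows:
  targets:
    - [0.1,0,-2,0,-1]
    - [0.1,0,-4,0,-1]
    - [0.1,0,-4.5,0,-1]
    - [0.1,0,-4.7,0,-1]
    - [0.1,0,-4.8,0,-1]
    - [0.1,0,-4.8,0,-1]

```text
clock: 28.85
tool_pos: [505.6, -194.3, 103.3]
tcp_rot: [3.129, 0.277, 0.002]
wrist_force: [-0.3, 0.4, -0.2]
opening: -0.004
```

Emit:
send_rows:
  targets:
    - [0,0,-0.2,0,-1]
    - [0,0,-0.3,0,-1]
    - [0,0,-0.4,0,-1]
    - [0,0,-0.4,0,-1]

```text
clock: 29.25
tool_pos: [505.5, -194.4, 99.4]
tcp_rot: [3.128, 0.277, 0.001]
wrist_force: [-5.5, -0.6, 13.8]
opening: -0.002
```

Emit:
send_rows:
  targets:
    - [0.05,-0.3,0,0,-1]
    - [0.1,-0.6,-0.1,0,-1]
    - [0.16,-0.9,-0.1,0,-1]
    - [0.21,-1.15,-0.1,0,-1]
    - [0.21,-1.15,-0.1,0,-1]

```text
clock: 29.75
tool_pos: [507.7, -206.3, 98.9]
tcp_rot: [3.128, 0.277, 0.002]
wrist_force: [-5.6, -0.5, 18.0]
opening: -0.0
```

Emit:
send_rows:
  targets:
    - [0,0,1,0,-1]
    - [0,0,1,0,-1]
    - [-0.27,1.48,1,0,-1]
    - [-0.27,1.48,1,0,-1]
    - [-0.27,1.48,0.3,0,-1]
    - [-0.27,1.48,0,0,-1]
    - [-0.27,1.48,-0.3,0,-1]
    - [-0.27,1.48,-0.5,0,-1]

```text
clock: 30.55
tool_pos: [505.1, -191.0, 94.9]
tcp_rot: [3.127, 0.278, 0.003]
wrist_force: [-17.6, -3.1, 54.1]
opening: -0.0
```

Emit:
send_rows:
  targets:
    - [0.05,-0.3,0.1,0,-1]
    - [0.1,-0.6,0.1,0,-1]
    - [0.16,-0.9,0,0,-1]
    - [0.21,-1.2,0,0,-1]
    - [0.27,-1.5,0,0,-1]
    - [0.27,-1.5,0,0,-1]

```text
clock: 31.15
tool_pos: [505.6, -203.7, 93.2]
tcp_rot: [-3.126, -0.278, 0.005]
wrist_force: [-25.3, 16.5, 33.0]
opening: -0.004
```

Emit:
send_rows:
  targets:
    - [0.1,0.7,3,0,-1]
    - [0.1,0.7,7.5,0,-1]
    - [-4.2,-0.1,8,0,-1]
    - [-8.2,-0.8,8,0,-1]
    - [-8.2,-0.8,8,0,-1]
    - [-8.2,-0.8,8,0,-1]

```text
clock: 31.75
tool_pos: [425.0, -213.3, 172.5]
tcp_rot: [3.129, 0.276, 0.001]
wrist_force: [0.0, 0.1, -0.5]
opening: 0.0
```

```bash
cat >> h.py <<'E'
def neck(name):
    a=cams.read_camera('wrist');X=cloud(a);s=r.state()
    m=(abs(X[...,2]-135)<3)&(np.hypot(X[...,0]-505.5,X[...,1]+199)<27); v,u=np.nonzero(m); print(u.min(),u.max(),v.min(),v.max(),s['tool_pos'])
    y0,x0=max(v.min()-10,0),u.min()-10; c=a['color'][y0:v.max()+10,x0:u.max()+10,::-1]
    cv2.imwrite('pics/'+name,cv2.convertScaleAbs(cv2.resize(c,None,fx=4,fy=4,interpolation=cv2.INTER_CUBIC),alpha=1.4))
    for vv in range(v.min()+12,v.max(),10): print(vv,[None if np.isnan(X[vv,uu,2]) else X[vv,uu].round().astype(int).tolist() for uu in range(u.min()+15,u.max()-10,9)])
E
python3 -c "
from h import *
neck('n2.png')"
```

```text
282 371 60 152 [ 425.61983135 -213.336802    172.33807763]
72 [[521, -180, 136], [522, -185, 134], [524, -189, 123], [526, -194, 114], [526, -200, 116], [526, -204, 132], [526, -209, 135], [529, -216, 117]]
82 [[516, -181, 136], [520, -181, 68], [522, -188, 68], [523, -194, 67], [524, -201, 68], [525, -208, 68], [522, -211, 119], [522, -215, 135]]
92 [[512, -174, 59], [513, -181, 59], [515, -188, 57], [516, -196, 59], [517, -203, 59], [518, -210, 59], [520, -217, 59], [517, -216, 133]]
102 [[505, -175, 49], [506, -182, 49], [507, -189, 48], [508, -197, 47], [510, -204, 48], [511, -211, 69], [512, -217, 76], [512, -219, 121]]
112 [[496, -175, 37], [497, -183, 36], [499, -190, 36], [500, -198, 47], [502, -205, 69], [504, -212, 73], [505, -218, 78], [506, -220, 122]]
122 [[493, -182, 112], [488, -183, 22], [491, -192, 52], [493, -200, 60], [494, -207, 59], [496, -213, 73], [498, -220, 75], [501, -220, 135]]
132 [[489, -185, 135], [478, -184, 9], [484, -194, 58], [485, -201, 57], [486, -208, 56], [488, -215, 67], [494, -216, 127], [495, -221, 135]]
142 [[481, -184, 117], [484, -191, 135], [485, -196, 133], [485, -201, 124], [486, -207, 127], [488, -212, 135], [489, -217, 135], [488, -225, 116]]
```

View pics/n2.png

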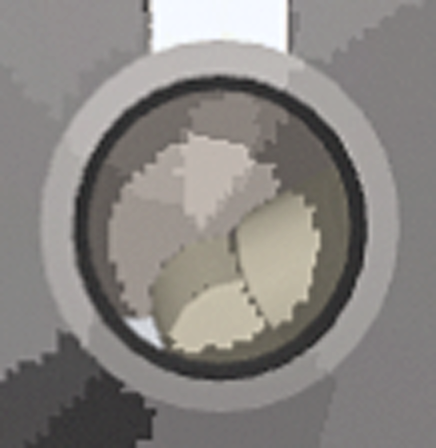

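Emit:
send_rows:
  targets:
    - [0,4.5,0,0,0.1]
    - [0.5,9,0,0,0.1]
    - [1,13.5,0,0,0.1]
    - [1.5,18,0,0,0.1]
    - [2,22.5,0,0,0.1]
    - [2.5,27,-2,0,0.1]
    - [3,31.5,-4,0,0.1]
    - [3.7,36,-6,0,0.1]

```text
clock: 32.6
tool_pos: [462.3, 149.3, 111.4]
tcp_rot: [-3.129, -0.279, -0.0]
wrist_force: [1.7, -0.9, 0.8]
opening: 0.551
```

Emit:
send_rows:
  targets:
    - [0,3.7,-0.7,0,0.1]
    - [0,3.7,-0.7,0,0.1]
    - [0,3.7,-0.7,0,0.1]
    - [0,3.7,-0.7,0,0.1]
    - [0,3.7,-0.7,0,0.1]

```text
clock: 33.1
tool_pos: [462.7, 182.6, 105.6]
tcp_rot: [-3.129, -0.276, -0.001]
wrist_force: [-0.5, -0.1, -0.1]
opening: 0.552
```

```bash
python3 - <<'E'
from h import *
a=cams.read_camera('wrist');X=cloud(a);s=r.state();save(a,'w9.png')
for t in tabs(a,X): print(t)
print(s['tool_pos'],s['opening'])
E
```

```text
[np.float64(614.0), np.float64(181.1), 13.6, 25.3, 583]
[np.float64(462.3), np.float64(183.8), 15.0, 25.2, 1079]
[462.64049003 182.54084641 105.61554872] 0.5458722118100798
```

Emit:
send_rows:
  targets:
    - [0,0.1,-4,0,0.1]
    - [0,0.1,-8,0,0.1]
    - [0,0.1,-9.5,0,0.1]
    - [0,0.1,-10.05,0,0.1]
    - [0,0.1,-10.05,0,0.1]
    - [0,0.1,-10.05,0,0.1]

```text
clock: 33.75
tool_pos: [463.2, 184.1, 6.0]
tcp_rot: [-3.129, -0.276, -0.003]
wrist_force: [-0.3, -0.1, 0.4]
opening: 0.549
```

Emit:
send_rows:
  targets:
    - [0,0,0,0,-1]
    - [0,0,0,0,-1]
    - [0,0,0,0,-1]
    - [0,0,0,0,-1]
    - [0,0,0,0,-1]

```text
clock: 34.25
tool_pos: [463.1, 184.3, 6.2]
tcp_rot: [-3.129, -0.277, -0.003]
wrist_force: [-2.2, -1.8, 9.2]
opening: 0.338
```

Emit:
send_rows:
  targets:
    - [0,0,5,0,-1]
    - [0,0,10,0,-1]
    - [0,-3,14,0,-1]
    - [0.5,-7,16,0,-1]
    - [1,-11.5,16,0,-1]
    - [2,-16,16,0,-1]
    - [3,-20.5,16,0,-1]
    - [4,-25,16,0,-1]

```text
clock: 35.05
tool_pos: [502.5, -67.7, 165.9]
tcp_rot: [3.129, 0.277, 0.003]
wrist_force: [1.3, 0.4, -1.0]
opening: 0.335
```

Emit:
send_rows:
  targets:
    - [0.3,-4.5,0,0,-1]
    - [0.3,-9,0,0,-1]
    - [0.3,-13.2,0,0,-1]
    - [0.3,-13.2,0,0,-1]
    - [0.3,-13.2,0,0,-1]
    - [0.3,-13.2,0,0,-1]
    - [0.3,-13.2,0,0,-1]

```text
clock: 35.75
tool_pos: [505.5, -196.8, 165.2]
tcp_rot: [3.129, 0.279, 0.001]
wrist_force: [0.5, -0.3, -0.7]
opening: 0.33
```

Emit:
send_rows:
  targets:
    - [0,-0.15,-1.5,0,-1]
    - [0,-0.15,-2.9,0,-1]
    - [0,-0.15,-2.9,0,-1]
    - [0,-0.15,-2.9,0,-1]
    - [0,-0.15,-2.9,0,0.1]
    - [0,-0.15,-2.9,0,0.1]
    - [0,-0.15,-2.9,0,0.1]
    - [0,-0.15,2,0,0.1]

```text
clock: 36.55
tool_pos: [503.3, -198.2, 180.3]
tcp_rot: [-3.124, -0.277, 0.012]
wrist_force: [1.0, -1.0, 0.9]
opening: 0.543
```

Emit:
send_rows:
  targets:
    - [-4.2,-0.8,0,0,-1]
    - [-8.2,-1.5,-1,0,-1]
    - [-8.2,-1.5,-1,0,-1]
    - [-8.2,-1.5,-1,0,-1]

```text
clock: 36.95
tool_pos: [423.2, -214.5, 175.4]
tcp_rot: [3.129, 0.275, 0.001]
wrist_force: [-0.4, 0.0, -0.4]
opening: 0.002
```

```bash
python3 -c "
from h import *
neck('n3.png')"
```

```text
281 369 57 148 [ 423.79732341 -214.49272914  175.40683389]
69 [[521, -180, 136], [522, -185, 135], [524, -189, 121], [529, -193, 77], [527, -200, 115], [526, -205, 133], [526, -210, 136]]
79 [[516, -181, 134], [521, -181, 69], [522, -188, 68], [523, -194, 67], [524, -201, 69], [525, -208, 70], [522, -212, 123]]
89 [[513, -174, 59], [514, -181, 59], [515, -188, 58], [516, -196, 59], [518, -203, 59], [519, -210, 58], [520, -217, 60]]
99 [[505, -174, 48], [506, -182, 51], [508, -189, 48], [509, -197, 50], [510, -204, 49], [511, -211, 61], [512, -218, 72]]
109 [[496, -175, 37], [498, -183, 38], [499, -190, 38], [501, -198, 45], [502, -205, 63], [504, -212, 69], [505, -219, 75]]
119 [[493, -182, 113], [489, -184, 34], [492, -192, 53], [493, -200, 59], [494, -207, 57], [496, -214, 69], [498, -220, 73]]
129 [[488, -185, 136], [481, -185, 43], [484, -194, 57], [485, -201, 57], [486, -209, 54], [488, -215, 66], [494, -216, 134]]
139 [[480, -184, 117], [484, -191, 135], [484, -196, 135], [485, -202, 128], [486, -207, 130], [487, -212, 136], [488, -217, 135]]
```

Emit:
send_rows:
  targets:
    - [0,4.5,0,0,0.1]
    - [1.5,9,0,0,0.1]
    - [3.5,13,0,0,0.1]
    - [5.5,17,0,0,0.1]
    - [8,21,0,0,0.1]
    - [10.5,25,-2,0,0.1]
    - [13,29,-4,0,0.1]
    - [15.5,33,-6,0,0.1]

```text
clock: 37.8
tool_pos: [578.1, 115.8, 115.5]
tcp_rot: [-3.129, -0.279, -0.001]
wrist_force: [0.7, -1.0, 1.3]
opening: 0.554
```

Emit:
send_rows:
  targets:
    - [2,3.5,-1,0,0.1]
    - [4,6.6,-1,0,0.1]
    - [4,6.6,-1,0,0.1]
    - [4,6.6,-1,0,0.1]
    - [4,6.6,-1,0,0.1]
    - [4,6.6,-1,0,0.1]

```text
clock: 38.4
tool_pos: [616.5, 178.3, 106.6]
tcp_rot: [-3.129, -0.276, -0.0]
wrist_force: [-0.1, -0.4, 0.3]
opening: 0.551
```

```bash
python3 - <<'E'
from h import *
a=cams.read_camera('wrist');X=cloud(a);s=r.state();save(a,'w10.png')
for t in tabs(a,X): print(t)
print(s['tool_pos'],s['opening'])
a=cams.read_camera('top')
print(tabs(a))
E
```

```text
[np.float64(619.6), np.float64(182.0), 14.9, 25.2, 1087]
[616.52841739 178.18830722 106.64605486] 0.5541965252266757
[]
```

Emit:
send_rows:
  targets:
    - [0.3,0.35,-4,0,0.1]
    - [0.3,0.35,-8,0,0.1]
    - [0.3,0.35,-9.5,0,0.1]
    - [0.3,0.35,-10.15,0,0.1]
    - [0.3,0.35,-10.15,0,0.1]
    - [0.3,0.35,-10.15,0,0.1]

```text
clock: 39.1
tool_pos: [620.5, 182.4, 6.7]
tcp_rot: [-3.129, -0.277, -0.004]
wrist_force: [0.4, 0.3, 0.0]
opening: 0.549
```

Emit:
send_rows:
  targets:
    - [0,0,0,0,-1]
    - [0,0,0,0,-1]
    - [0,0,0,0,-1]
    - [0,0,0,0,-1]
    - [0,0,0,0,-1]

```text
clock: 39.6
tool_pos: [620.4, 182.5, 6.6]
tcp_rot: [-3.129, -0.277, -0.004]
wrist_force: [-2.0, -0.3, 7.8]
opening: 0.336
```

Emit:
send_rows:
  targets:
    - [0,0,5,0,-1]
    - [0,0,10,0,-1]
    - [-1.5,-2.5,14,0,-1]
    - [-3.5,-6,16,0,-1]
    - [-5.5,-10,16,0,-1]
    - [-7.5,-14,16,0,-1]
    - [-9.5,-18,16,0,-1]
    - [-11.4,-22,16,0,-1]

```text
clock: 40.4
tool_pos: [504.6, -38.9, 165.8]
tcp_rot: [3.129, 0.278, 0.003]
wrist_force: [1.1, -0.4, -0.5]
opening: 0.336
```

Emit:
send_rows:
  targets:
    - [0,-4,0,0,-1]
    - [0,-8,0,0,-1]
    - [0,-12,0,0,-1]
    - [0,-16.1,0,0,-1]
    - [0,-16.1,0,0,-1]
    - [0,-16.1,0,0,-1]
    - [0,-16.1,0,0,-1]
    - [0,-16.1,0,0,-1]

```text
clock: 41.2
tool_pos: [505.7, -197.7, 165.2]
tcp_rot: [3.129, 0.279, 0.001]
wrist_force: [0.4, 1.1, -0.7]
opening: 0.336
```

Emit:
send_rows:
  targets:
    - [0,-0.1,-1.5,0,-1]
    - [0,-0.1,-2.9,0,-1]
    - [0,-0.1,-2.9,0,-1]
    - [0,-0.1,-2.9,0,-1]
    - [0,-0.1,-2.9,0,0.1]
    - [0,-0.1,-2.9,0,0.1]
    - [0,-0.1,-2.9,0,0.1]
    - [0,-0.1,2,0,0.1]

```text
clock: 42.0
tool_pos: [503.5, -198.6, 180.3]
tcp_rot: [-3.124, -0.277, 0.012]
wrist_force: [0.3, -0.7, 1.4]
opening: 0.547
```

Emit:
send_rows:
  targets:
    - [-4.2,-0.8,0,0,0]
    - [-8.2,-1.5,-1,0,0]
    - [-8.2,-1.5,-1,0,0]
    - [-8.2,-1.5,-1,0,0]

```text
clock: 42.4
tool_pos: [423.4, -214.9, 175.3]
tcp_rot: [3.129, 0.275, 0.002]
wrist_force: [0.2, -0.3, 0.8]
opening: 0.498
```

```bash
python3 -c "
from h import *
neck('n4.png')
a=cams.read_camera('top'); save(a,'top2.png'); print(tabs(a))
for p in (a,cams.read_camera('scene')): print([(np.round(x['point']).tolist(),round(x['p'],2)) for x in cams.spot_in(p,'tab1')])
"
```

```text
281 368 57 148 [ 423.99475114 -214.90937508  175.37109192]
69 [[521, -181, 137], [522, -185, 135], [524, -190, 122], [529, -194, 78], [526, -200, 118], [525, -205, 135], [527, -210, 134]]
79 [[516, -181, 133], [521, -181, 68], [522, -188, 69], [523, -195, 68], [524, -202, 69], [526, -209, 68], [522, -212, 126]]
89 [[513, -175, 60], [514, -182, 59], [515, -189, 59], [517, -196, 59], [518, -203, 59], [519, -210, 59], [520, -218, 58]]
99 [[505, -177, 71], [506, -183, 65], [508, -190, 48], [509, -197, 49], [510, -205, 50], [512, -212, 50], [513, -218, 67]]
109 [[498, -178, 75], [499, -185, 70], [500, -192, 64], [501, -199, 46], [502, -206, 42], [504, -213, 65], [505, -219, 72]]
119 [[490, -179, 74], [491, -186, 70], [493, -193, 67], [493, -200, 59], [495, -207, 58], [496, -214, 66], [498, -221, 71]]
129 [[489, -185, 135], [483, -187, 67], [484, -194, 56], [485, -201, 56], [486, -209, 56], [488, -216, 64], [494, -217, 136]]
139 [[481, -185, 117], [484, -191, 135], [485, -197, 135], [484, -202, 125], [486, -207, 131], [487, -213, 135], [488, -218, 135]]
[]
[]
[([774.0, 16.0, 84.0], 0.44)]
```

View pics/n4.png

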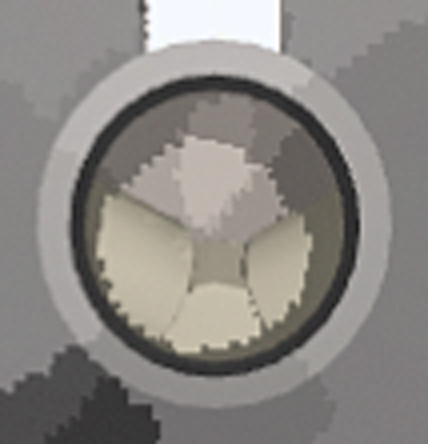

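Emit:
send_rows:
  targets:
    - [0,0,3.5,0,0]
    - [4.5,0.8,3.5,0,0]
    - [9,1.6,3.5,0,0]
    - [13,2.3,3.5,0,0]
    - [15.1,2.8,3.5,0,0]
    - [15.1,2.8,3.5,0,0]
    - [15.1,2.8,3.5,0,0]
    - [15.1,2.8,3.5,0,0]

```text
clock: 43.45
tool_pos: [574.1, -186.7, 209.8]
tcp_rot: [-3.129, -0.277, 0.0]
wrist_force: [-0.1, -0.2, 0.3]
opening: 0.499
```

Emit:
send_rows:
  targets:
    - [0.1,0,-3,0,0]
    - [0.1,0,-5.5,0,0]
    - [0.1,0,-6.1,0,0]
    - [0.1,0,-6.1,0,0]
    - [0.1,0,-6.1,0,-1]
    - [0.1,0,-6.1,0,-1]
    - [0.1,0,-6.1,0,-1]
    - [0.1,0,-6.1,0,-1]
  grip_force: 60

```text
clock: 44.25
tool_pos: [576.0, -186.7, 150.5]
tcp_rot: [3.129, 0.278, 0.003]
wrist_force: [-1.1, 2.1, 7.3]
opening: 0.149
```

Emit:
send_rows:
  targets:
    - [0,0,0.6,0,-1]
    - [0,0,1.25,0,-1]
    - [-1.5,-0.27,1.25,0,-1]
    - [-3.0,-0.54,1.25,0,-1]
    - [-4.5,-0.82,1.25,0,-1]
    - [-5.8,-1.05,1.25,0,-1]
    - [-6.85,-1.24,1.25,0,-1]
    - [-6.85,-1.24,1.25,0,-1]

```text
clock: 45.05
tool_pos: [507.0, -199.2, 162.1]
tcp_rot: [3.129, 0.277, 0.004]
wrist_force: [1.1, 1.2, -0.7]
opening: 0.148
```

Emit:
send_rows:
  targets:
    - [-0.05,0,0,0,-1]
    - [-0.05,0,-0.5,0,-1]
    - [-0.05,0,-1.0,0,-1]
    - [-0.05,0,-1.15,0,-1]
    - [-0.05,0,-1.15,0,-1]

```text
clock: 45.55
tool_pos: [507.0, -199.2, 150.4]
tcp_rot: [3.129, 0.277, 0.002]
wrist_force: [2.1, 2.2, 10.2]
opening: 0.149
```

Emit:
send_rows:
  targets:
    - [0,0,0,0,0]
    - [0,0,0,0,0]
    - [0,0,0,0,0]
    - [0,0,5,0,0]
    - [0,0,10,0,0]
    - [1.2,0.8,16,0,0]
    - [1.2,0.8,16,0,0]
    - [1.2,0.8,16,0,0]

```text
clock: 46.35
tool_pos: [519.2, -191.1, 311.4]
tcp_rot: [3.128, 0.278, 0.003]
wrist_force: [0.2, -0.7, -0.0]
opening: 0.5
```

```bash
python3 - <<'E'
from h import *
a=cams.read_camera('wrist');save(a,'w11.png');X=cloud(a)
for lo,hi in ((165,180),(136,148)):
    m=(X[...,2]>lo)&(X[...,2]<hi)&(abs(X[...,0]-540)<110)&(abs(X[...,1]+190)<110); mm=cv2.morphologyEx(m.astype(np.uint8),cv2.MORPH_OPEN,np.ones((5,5)))
    n,l,st,ct=cv2.connectedComponentsWithStats(mm)
    for i in range(1,n):
        if st[i,4]>60: q=X[l==i];print(lo,st[i],cv2.minAreaRect(q[:,:2].astype(np.float32)),np.median(q[:,2]))
print(tabs(a,X))
E
```

```text
165 [325 196  14  24 322] ((506.0892333984375, -199.4720916748047), (23.691329956054688, 13.1051607131958), 10.164166450500488) 171.85721969281505
136 [ 305  147   52   76 3362] ((519.63427734375, -196.54354858398438), (83.72516632080078, 54.15711212158203), 10.306838035583496) 140.2843143803128
[]
```

View pics/w11.png

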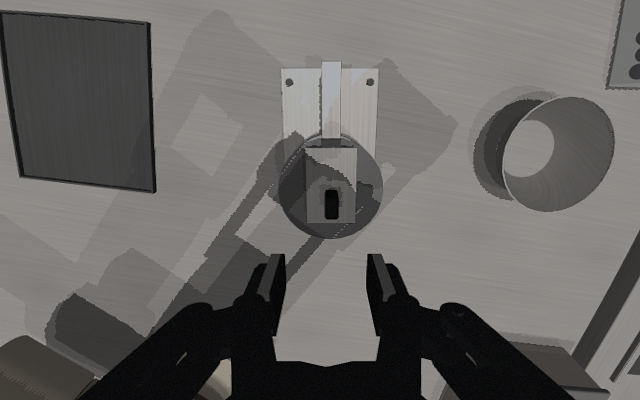

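The picture shows the shutter closed over the neck (plate at 332,185, grip at 332,203), with the same pose and heights as at the start. The tray is empty and the bowl is in place.

```bash
python3 -c "
from cell import r
print(r.close_job())"
```

```text
the job is handed in; nothing more can be done
None
```

The job is handed in: all six tablets from the tray are in the canister and the shutter is closed and down. The run took about 46 s of the 210 s allowed, and the hand-in reports no verdict.

- **What I did:** I lifted the shutter over the bump and slid it open about 70 mm. I then dropped the tablets through the neck one by one and slid the shutter shut again.
- **What went wrong on the way:** after four tablets they had stacked in a column under the neck, with the top at about z 100 mm. I pushed the column aside with the closed fingers, pressing with up to about 54 N at the wrist as read between moves. The last two tablets then dropped clear.
- **Last checks:**
  - Before closing, the highest tablet surface visible through the neck was at about z 78 mm.
  - Afterwards the shutter's grip block was at (506, -199), top z 172 mm, and the plate at z 140 mm, within about 1 mm of where they started.
  - The tray is empty.
  - The bowl looked unmoved in the last picture. I did not measure it, the bottle or the mill again, but no move came near them.
- **Doubtful readings:** in the scene camera, the tablet network reported one tablet at (774, 16) with a low score. That is the pepper mill's place, so I took it as false.

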